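Turn an engine mounting plate onto its stop in a drill jig

ROBOT

A 6-joint arm with a two-finger parallel gripper is mounted at the origin on the work surface. World frame = base frame: x ahead of the robot, y to its left, z up, the work surface at z = 0. Lengths are in m, angles in rad, forces in N, time in s.
With the tool pointing down it reaches from about 0.35 to 0.975 m from the base axis. Payload 4.9 kg.
Tool frame: the origin (TCP) lies at the very end of the fingers, on their centre line; the grasp point (between the pads) lies 19 mm behind it; z points along the fingers, y is the line along which they close (so a half turn about z gives the same grasp; the last joint's range is limited). The gripper opens to 85 mm and grips with 20 to 120 N. Pads are 22 mm wide; open, the fingers measure 114 mm over their backs; the gripper's body (76 mm by 85 mm) begins 54 mm behind the grasp point. The pads swing forward as they close: fully open they stand 13 mm farther back than shut.
Start: joints at [-1.237, 0.053, 1.613, -0, 1.476, -0.119], TCP at [0.273, -0.562, 0.231] pointing down, gripper open.
Joint ranges: [-3.01, 3.01], [-1.01, 2.22], [0.06, 2.58], [-1.02, 4.17], [0.09, 2.62], [-3.14, 3.14]. Speed limits (rad/s): [2.57, 2.57, 3.14, 3.14, 3.14, 3.14].

INTERFACE

Orientations are given as a rotation vector (axis times angle).
In Python, from station import ctrl gives the robot as it stands. The module is installed in compiled form; this text tells all that it offers.
- The arm moves only by the tool jog_arm, never from a script. Its argument "steps" is a list of rows, each an object with "delta_rot": the turn, a rotation vector about the tool's x, y, z in degrees, a list of three; "linear": the shift along the tool's x, y, z in m, a list of three; "grip": the finger opening in m, from 0 to 0.0854. In form: [{"delta_rot": [rx, ry, rz], "linear": [x, y, z], "grip": grip}, ...]. A call has 1 to 10 rows; each row shifts and turns the commanded pose from where the row before left it, along the tool's axes as they then stand; what a row does not reach is not made up. A row lasts 1/10 s, in which the tool goes at most 50 mm and 8.59 degrees, less where a joint would pass 70% of its speed; a pose out of reach is approached as far as the arm can. A call with a gripper value outside its range is refused whole. The fingers move at their own pace and stop on an object; "newtons" is the grip in N (left out, the last holds). Time passes only in rows, so rows that do not move let the fingers close. It gives the time, the measured TCP pose, the force, the opening and the grip force at its end, in the units of the state.
- ctrl.get_obs(): the state, without advancing time (a new reading comes with each control period).
- ctrl.get_image(name): name is "scene" or "side" or "wrist"; returns (picture, depth): 480x640x3 uint8, red, green, blue; 480x640 float32, m along the optical axis (not along the pixel's ray), 0 where there is no reading.
- ctrl.camera_info(name): a dict with "camera_matrix" (3x3 intrinsics, pixels), "distortion" ([k1, k2, p1, p2, k3] as OpenCV has them; the pictures are not rectified), "R" (3x3) and "t" (3): a world point X has camera coordinates R X + t; the wrist camera has in their place "T_tool_cam" (4x4, takes a point from camera to tool coordinates, whose origin is the TCP and whose axes are the flange's). Camera axes: x right, y down, z forward; pixel columns grow to the right and rows downward; lengths in m; the calibration is good to about 2 mm. A picture is of the moment at which its call begins: read the wrist's pose just before it. camera_info takes no time and is no camera call.
- ctrl.finish_job(): hands the job in; it is judged then, once.
The state is a dict: "t": time; "q": joint angles; "dq": joint speeds; "effort": joint torques, N m; "tool_pos": TCP position; "tool_rot": TCP orientation; "contact_force": force on the tool from outside, world axes, zero at the start; "wrist_torque": the same for the moment, N m; "opening": finger opening in m; "grip_force": force on a finger pad.
Only numpy, scipy, OpenCV 4.12 (cv2) and the standard library are available. Lean on these libraries where they do the work, as an engineer would, in place of code of your own. Each camera call takes 0.05 s, during which the arm holds its last target. There are 200 camera calls.

TASK

The alloy mounting plate lies askew on the drill jig with its notched corner on the locating peg. Turn it in place by pushing the opposite corner, keeping the notch on the peg, until its edge meets the stop screw, and press it there for a moment with about 10 N; then slide the keeper fully home over the plate's end. Never press the plate on peg or screw with more than 15 N, leave the plate there, and leave the wrench, bottle and bearing alone.

Things in the scene. Friction and masses are not known exactly. Their poses are not given: they have to be found in the camera images.
- jig: grey jig base, 250 (x) x 200 (y) x 15 mm, fixed to the bench; origin at the centre of its underside. Its top face, 15 mm above the bench, carries the peg, the stop block and the keeper. All jig dimensions below are in its x, y axes.
- peg: upright round steel peg, 10 mm diameter, 23 mm tall, rigid, fixed on the jig's top face at jig x -75, y -45 mm; origin at the centre of its foot. It sits in the plate's notch.
- stop: dark steel block, 24 x 20 x 16 mm, fixed on the jig's top face at jig x +30, y -88 mm; origin at the centre of its underside. A 10 mm round-nosed steel screw through it points to jig +y, its axis 6.5 mm above the jig's top face; the nose stands 16 to 44 mm ahead of this origin, set differently each time and not reported: find it by touch. The screw is locked and rigid.
- plate: loose alloy plate, 150 x 55 x 12 mm, about 0.26 kg, flat on the jig; spans own x -9 to +141, y -13 to +42 mm. Notch: open to -x at the corner, y -5 to +8, floor at x +5; a hook (y -13 to -5) lies below it. Origin on the underside, over the peg's foot when floor and hook bear on the peg. Starts turned 0.4 to 0.7 rad anticlockwise from above; home, it bears on the screw at own x 105, within 0.15 rad of the jig's x.
- push_edge (a point): on the plate's +y long edge, own x 125, y 42 mm, mid-thickness, near the corner opposite the notch: push about here, outboard of the stop screw, towards plate -y (clockwise about the peg), letting the fingers slide a little towards the notch so that friction drags the plate onto the peg. Use an upright finger face: a sloping one presses the plate down and jams it. It slides at 1 to 5 N.
- keeper (a joint): travel of the keeper along the jig's -x, m: 0 to 0.006 drawn back at the start, 0.03 fully home (end stop). A flat steel tongue 14 mm wide, 6 mm thick, at jig y -31, tip at x 78 mm when at 0; it passes 2.5 mm above the plate. It drags with about 2 N and stays where left. Its guide rises 22 mm above the jig's top face.
- keeper_knob (a point): centre of the top of the keeper's upright knob, 60 mm above the jig's top face: a post 12 mm in diameter with a cap 16 mm in diameter on its top 8 mm, 40 mm behind the tongue's tip (towards jig +x). Push or pinch it to slide the keeper; it moves with the keeper.
- wrench: bystander: loose open-ended wrench, 180 mm long, lying on the bench; origin near its middle
- oil_bottle: bystander: black oil bottle, 64 mm diameter, 150 mm tall, upright; origin at the centre of its base
- bearing: bystander: steel bearing ring, 64 mm outside diameter, 18 mm tall, lying flat; origin at the centre of its underside
Not all that is in view belongs to the job. Leave any brown or green look-alike of the plate alone.

How it is judged:
On the way, in this order (a step that is already met when the one before it is completed fails the run):
1. the plate is turned about the peg onto the stop screw and pressed there with more than 3 N for 0.2 s (angle between the x axis of plate and the x axis of jig, either way round below 0.16 rad and contact force between plate and stop above 3 N and value of joint keeper below 0.012 m), for 0.2 s.
2. the keeper is slid home over the plate's end (value of joint keeper above 0.027 m), for 0.2 s.
At the end, for the whole second after the job is handed in: the plate lies at rest on the jig where it met the stop screw (within 0.16 rad of the jig's x axis), its notch on the peg (origin within 5 mm of the peg's foot), and the keeper is home (joint above 0.027) (angle between the x axis of plate and the x axis of jig, either way round below 0.16 rad and distance between plate and peg below 0.005 m and value of joint keeper above 0.027 m and linear speed of plate below 0.01 m/s); the robot touches nothing.
It fails at once if the plate pressed on the stop screw with more than 15 N (contact force between plate and stop above 15 N).
It fails at once if the plate pressed on the peg with more than 15 N (contact force between plate and peg above 15 N).
It fails at once if the plate's notch taken off the peg (origins more than 9 mm apart) (distance between plate and peg above 0.009 m).
It fails at once if a bystander moved more than 15 mm (distance of any of wrench, oil_bottle, bearing from where it was at the start of the episode above 0.015 m).
It also fails if it takes over 72 s, if anything falls off the work surface, if the arm or the gripper's body presses on something with over 40 N, if the wrist force passes 120 N, or if a joint passes its speed limit or range.

## Working session

There is one attempt and no reset: what is moved stays moved. The work goes in short steps, Python scripts to look and compute and a tool call to move; the robot and the scene stay as the last step left them, time stands still between calls to the robot, and variables do not carry over. Pictures are saved under pics/ and viewed, at most 10 in all, crops included, and the job is handed in when it is done.

Besides the shell and the picture viewer there is one more tool, called after ">>>" in YAML: its name, and indented under it one key for each argument. jog_arm: Moves the arm, as the interface text tells. Its arguments: {"type":"object","properties":{"steps":{"type":"array"},"newtons":{"type":"number"}},"required":["steps"]}

```bash
mkdir -p pics; python3 - <<'E'
from station import ctrl
import cv2,numpy as np
o=ctrl.get_obs();print({k:np.round(v,3).tolist() for k,v in o.items()})
for n in("scene","side"):
    p,d=ctrl.get_image(n);cv2.imwrite(f"pics/{n}.png",p[:,:,::-1]);np.savez(f"{n}0.npz",p=p,d=d)
    c=ctrl.camera_info(n);print(n,{k:np.round(v,3).tolist() for k,v in c.items()})
print(ctrl.camera_info("wrist"))
E
```

```text
{'t': 0.0, 'q': [-1.237, 0.053, 1.614, -0.0, 1.476, -0.119], 'dq': [-0.001, -0.0, 0.001, -0.0, 0.0, -0.001], 'effort': [-0.001, -39.368, -37.018, -0.0, 0.007, 0.0], 'tool_pos': [0.273, -0.561, 0.23], 'tool_rot': [-3.059, -0.705, 0.0], 'contact_force': [0.812, 0.343, 1.044], 'wrist_torque': [-0.002, -0.0, 0.018], 'grip_force': 0.0, 'opening': 0.085}
scene {'camera_matrix': [[533.937, 0.0, 305.184], [0.0, 533.937, 239.373], [0.0, 0.0, 1.0]], 'distortion': [-0.074, 0.0, 0.0, 0.0, 0.0], 'R': [[0.548, 0.837, 0.001], [0.687, -0.449, -0.571], [-0.478, 0.313, -0.821]], 't': [-0.364, -0.406, 1.501]}
side {'camera_matrix': [[498.171, 0.0, 319.413], [0.0, 498.171, 252.376], [0.0, 0.0, 1.0]], 'distortion': [0.035, 0.0, 0.0, 0.0, 0.0], 'R': [[-0.865, -0.501, -0.0], [-0.295, 0.509, -0.808], [0.405, -0.699, -0.589]], 't': [0.552, 0.266, 0.93]}
{'camera_matrix': array([[330.50366315,   0.        , 320.40649856],
       [  0.        , 330.50366315, 236.94835938],
       [  0.        ,   0.        ,   1.        ]]), 'distortion': array([-0.04249063,  0.        ,  0.        ,  0.        ,  0.        ]), 'T_tool_cam': array([[ 5.50810906e-04, -9.59514006e-01, -2.81660379e-01,
         7.20044331e-02],
       [ 9.99999775e-01,  6.36468299e-04, -2.12630068e-04,
        -3.96665438e-04],
       [ 3.83289430e-04, -2.81660198e-01,  9.59514140e-01,
        -1.42823738e-01],
       [ 0.00000000e+00,  0.00000000e+00,  0.00000000e+00,
         1.00000000e+00]])}
```

View pics/scene.png

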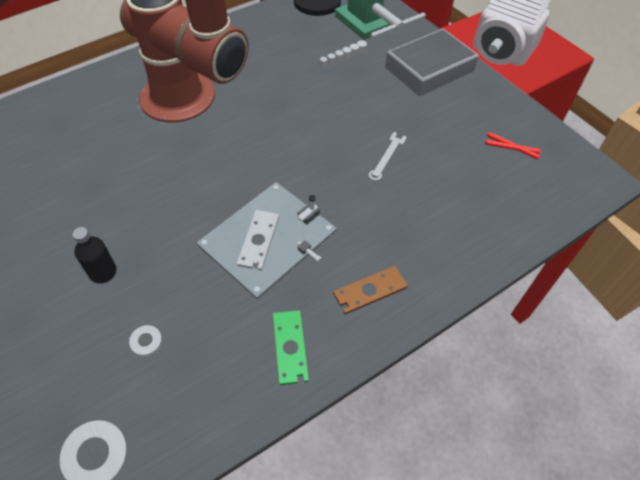

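View pics/side.png

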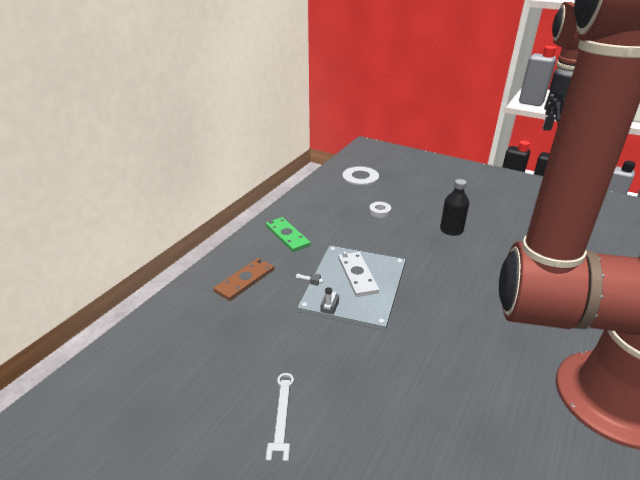

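The scene picture shows the jig with corners near (275,183), (336,229), (258,295) and (199,242), the alloy plate from its notch end (250,262) to (268,212), the keeper knob at (312,198) and the stop at (306,248). The side view agrees: knob (328,292), stop (315,279).

```bash
cat > h.py <<'E'
import numpy as np,cv2
from station import ctrl
from scipy.spatial.transform import Rotation as Ro
def cam(n,obs=None):
    c=ctrl.camera_info(n);K=np.array(c["camera_matrix"]);D=np.array(c["distortion"])
    if n=="wrist":
        T=np.eye(4);T[:3,:3]=Ro.from_rotvec(obs["tool_rot"]).as_matrix();T[:3,3]=obs["tool_pos"]
        W=T@c["T_tool_cam"];R=W[:3,:3].T;t=-R@W[:3,3]
    else:R=np.array(c["R"]);t=np.array(c["t"])
    return K,D,R,t
def ray(c,px):
    K,D,R,t=c;u=cv2.undistortPoints(np.array(px,float).reshape(-1,1,2),K,D)[:,0]
    return -R.T@t,np.c_[u,np.ones(len(u))]@R
def plane(c,px,z):
    o,d=ray(c,px);return o+d*((z-o[2])/d[:,2])[:,None]
def proj(c,X):
    K,D,R,t=c;return cv2.projectPoints(np.array(X,float).reshape(-1,3),cv2.Rodrigues(R)[0],t,K,D)[0][:,0]
def tri(c1,p1,c2,p2):
    o1,d1=ray(c1,[p1]);o2,d2=ray(c2,[p2]);A=np.c_[d1[0],-d2[0]]
    s=np.linalg.lstsq(A,o2-o1,rcond=None)[0];a=o1+d1[0]*s[0];b=o2+d2[0]*s[1];return (a+b)/2,np.linalg.norm(a-b)
def jigpose(cor):  # cor: 4 world points; order (+x+y),(+x-y),(-x-y),(-x+y)
    c=cor.mean(0);x=(cor[0]+cor[1]-cor[2]-cor[3]);return c,np.arctan2(x[1],x[0])
E
python3 - <<'E'
from h import *
for n,seed,s0 in(("scene",(225,240),0),("side",(330,262),0)):
    z=np.load(n+"0.npz");p=z["p"];hsv=cv2.cvtColor(p,cv2.COLOR_RGB2HSV)
    print(n,p[seed[1],seed[0]],p[seed[1]-60,seed[0]-20],p[240,250])
    m=((p.astype(int)-p[seed[1],seed[0]].astype(int)).__abs__().max(2)<28).astype(np.uint8)
    k,l,st,_=cv2.connectedComponentsWithStats(m);L=l[seed[1],seed[0]];m=(l==L).astype(np.uint8)
    cn=max(cv2.findContours(m,0,2)[0],key=cv2.contourArea);h=cv2.convexHull(cn)
    ap=cv2.approxPolyDP(h,8,True)[:,0];print(st[L],ap.tolist())
    w=plane(cam(n),ap,.015);print(np.round(w,4).tolist());print(np.linalg.norm(w-np.roll(w,1,0),axis=1))
cs,ci=cam("scene"),cam("side")
print("knob",tri(cs,(312,198),ci,(328,290)))
E
```

```text
scene [150 162 168] [102 107 112] [181 187 193]
[ 197  182  139  114 6267] [[276, 182], [335, 228], [318, 260], [256, 295], [197, 242]]
[[0.4403, 0.0615, 0.015], [0.6323, 0.1021, 0.015], [0.6829, 0.0211, 0.015], [0.684, -0.1366, 0.015], [0.4944, -0.1797, 0.015]]
[0.2472145  0.19624    0.09550833 0.15773471 0.19446151]
side [176 189 195] [118 120 122] [121 124 126]
[ 298  246  107   80 4074] [[329, 246], [404, 260], [385, 325], [298, 307]]
[[0.6868, -0.1338, 0.015], [0.4953, -0.1749, 0.015], [0.4424, 0.0598, 0.015], [0.6322, 0.1047, 0.015]]
[0.24464344 0.19578111 0.24051164 0.19499063]
knob (array([0.56972948, 0.08036879, 0.07320511]), np.float64(0.0009165409684428784))
```

>>> jog_arm:
  steps:
    - {"delta_rot": [0, 0, 0], "linear": [0.026, -0.017, 0], "grip": 0}
    - {"delta_rot": [0, 0, 0], "linear": [0.026, -0.017, 0], "grip": 0}
    - {"delta_rot": [0, 0, 0], "linear": [0.026, -0.017, 0], "grip": 0}
    - {"delta_rot": [0, 0, 0], "linear": [0.026, -0.017, 0], "grip": 0}
    - {"delta_rot": [0, 0, 0], "linear": [0.026, -0.017, 0], "grip": 0}
    - {"delta_rot": [0, 0, 0], "linear": [0.026, -0.017, 0], "grip": 0}
    - {"delta_rot": [0, 0, 0], "linear": [0.026, -0.017, 0], "grip": 0}
    - {"delta_rot": [0, 0, 0], "linear": [0.026, -0.017, 0], "grip": 0}
    - {"delta_rot": [0, 0, 0], "linear": [0.026, -0.017, 0], "grip": 0}
    - {"delta_rot": [0, 0, 0], "linear": [0.026, -0.017, 0], "grip": 0}

```text
t: 1.1
tool_pos: [0.4331, -0.294, 0.2307]
tool_rot: [-3.061, -0.705, 0.001]
contact_force: [0.4, 0.6, 0.6]
opening: 0.0001
grip_force: 0.0
```

>>> jog_arm:
  steps:
    - {"delta_rot": [0, 0, 0], "linear": [0.026, -0.017, 0], "grip": 0}
    - {"delta_rot": [0, 0, 0], "linear": [0.026, -0.017, 0], "grip": 0}
    - {"delta_rot": [0, 0, 0], "linear": [0.026, -0.017, 0], "grip": 0}
    - {"delta_rot": [0, 0, 0], "linear": [0.026, -0.017, 0], "grip": 0}
    - {"delta_rot": [0, 0, 0], "linear": [0.026, -0.017, 0], "grip": 0}
    - {"delta_rot": [0, 0, 0], "linear": [0.026, -0.017, 0.01], "grip": 0}
    - {"delta_rot": [0, 0, 0], "linear": [0.026, -0.017, 0.01], "grip": 0}
    - {"delta_rot": [0, 0, 0], "linear": [0.026, -0.017, 0.02], "grip": 0}
    - {"delta_rot": [0, 0, 0], "linear": [0.026, -0.017, 0.02], "grip": 0}
    - {"delta_rot": [0, 0, 0], "linear": [0, 0, 0], "grip": 0}

```text
t: 2.1
tool_pos: [0.575, -0.0522, 0.1669]
tool_rot: [-3.056, -0.71, 0.009]
contact_force: [-0.8, -0.5, -1.2]
opening: -0.0001
grip_force: 0.0
```

```bash
python3 - <<'E'
from h import *
o=ctrl.get_obs();p,d=ctrl.get_image("wrist");cv2.imwrite("pics/w1.png",p[:,:,::-1]);np.savez("w1.npz",p=p,d=d,obs=np.array(o,dtype=object))
print(o["t"],o["tool_pos"],o["tool_rot"],o["opening"],o["contact_force"])
E
```

```text
2.1 [ 0.57500688 -0.05216514  0.16692625] [-3.05622426 -0.71000022  0.00931234] -0.00013078602662487557 [-0.77222912 -0.51270464 -1.17924536]
```

View pics/w1.png

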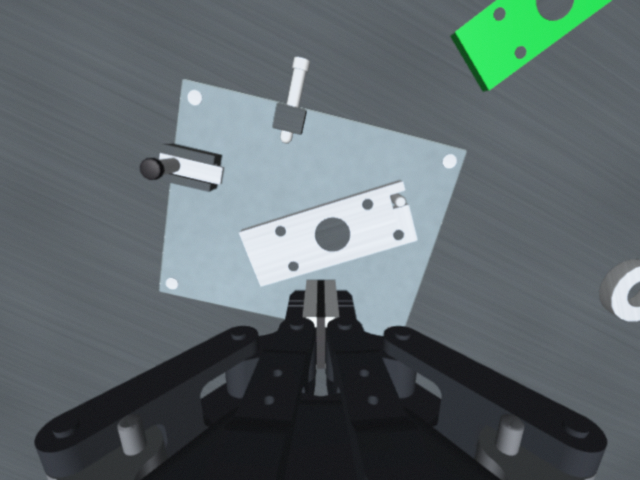

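The wrist view shows the plate: far end at (240,232)/(262,286), notch at (400,200) on the peg, screw nose near (286,140), knob cap at (151,169). The jig corners are at (183,79), (466,151) and (160,292), and the closed fingers at (320,290).

```bash
cat >> h.py <<'E'
def platepx(p):
    m=((p.min(2)>195)).astype(np.uint8)
    m=cv2.morphologyEx(m,cv2.MORPH_CLOSE,np.ones((3,3)))
    cn=max([c for c in cv2.findContours(m,0,2)[0]],key=cv2.contourArea)
    return cn
E
python3 - <<'E'
from h import *
z=np.load("w1.npz",allow_pickle=True);p=z["p"];o=z["obs"].item();c=cam("wrist",o)
print(p[220,290],p[258,270],p[200,150+50],p[210,340],p[276,262])
q=plane(c,[(183,79),(466,151),(160,292)],.015);print(q.round(4).tolist(),np.linalg.norm(q[1]-q[0]),np.linalg.norm(q[2]-q[0]))
ctr=(q[1]+q[2])/2;a1=np.arctan2(*(q[0]-q[1])[1::-1]);a2=np.arctan2(*(q[0]-q[2])[1::-1])+np.pi/2;print("jig",ctr,a1,a2)
cn=platepx(p);print(cv2.contourArea(cn),cv2.boundingRect(cn))
w=plane(c,cn[:,0],.027)[:,:2];r=cv2.minAreaRect((w*1000).astype(np.float32));print(r,cv2.boxPoints(r).round(1).tolist())
print("peg top",plane(c,[(400,201)],.038),"nose",plane(c,[(286,140)],.0215),"knobcap",plane(c,[(151,169)],.075))
E
```

```text
[227 232 238] [232 237 243] [160 181 190] [227 233 239] [230 235 241]
[[0.6328, 0.1045, 0.015], [0.6868, -0.1369, 0.015], [0.439, 0.0599, 0.015]] 0.24733384586413992 0.19894364286314953
jig [ 0.56289492 -0.03849468  0.015     ] 1.7908054814480763 1.7968282543673086
9570.5 (239, 182, 178, 104)
((567.5497436523438, -62.02195739746094), (55.11320114135742, 150.41696166992188), 43.85432052612305) [[495.6000061035156, -26.899999618530273], [599.7999877929688, -135.3000030517578], [639.5, -97.19999694824219], [535.2999877929688, 11.300000190734863]]
peg top [[ 0.62425422 -0.10042526  0.038     ]] nose [[0.62593645 0.00643674 0.0215    ]] knobcap [[0.56891736 0.07957877 0.075     ]]
```

>>> jog_arm:
  steps:
    - {"delta_rot": [0, 0, -5.9], "linear": [0, 0, 0], "grip": 0}
    - {"delta_rot": [0, 0, -5.9], "linear": [0, 0, 0], "grip": 0}
    - {"delta_rot": [0, 0, -5.9], "linear": [0, 0, 0], "grip": 0}
    - {"delta_rot": [0, 0, 0], "linear": [-0.0176, -0.0141, 0], "grip": 0}
    - {"delta_rot": [0, 0, 0], "linear": [-0.0176, -0.0141, 0.01], "grip": 0}
    - {"delta_rot": [0, 0, 0], "linear": [-0.0176, -0.0141, 0.02], "grip": 0}
    - {"delta_rot": [0, 0, 0], "linear": [-0.0176, -0.0141, 0.03], "grip": 0}
    - {"delta_rot": [0, 0, 0], "linear": [0, 0, 0.03], "grip": 0}
    - {"delta_rot": [0, 0, 0], "linear": [0, 0, 0.02], "grip": 0}
    - {"delta_rot": [0, 0, 0], "linear": [0, 0, 0], "grip": 0}

```text
t: 3.15
tool_pos: [0.4838, -0.0634, 0.0588]
tool_rot: [-2.914, -1.165, 0.007]
contact_force: [-0.9, -0.1, 0.3]
opening: 0.0001
grip_force: 0.0
```

>>> jog_arm:
  steps:
    - {"delta_rot": [0, 0, 0], "linear": [0, 0, 0], "grip": 0}
    - {"delta_rot": [0, 0, 0], "linear": [0, 0, 0], "grip": 0}

```text
t: 3.35
tool_pos: [0.4879, -0.0639, 0.0634]
tool_rot: [2.915, 1.166, 0.004]
contact_force: [-0.3, 0.3, 0.9]
opening: 0.0
grip_force: 0.0
```

```bash
python3 - <<'E'
from h import *
for i in range(5):
    o=ctrl.get_obs();print(o["t"],o["tool_pos"].round(4),np.round(o["tool_rot"],4),np.round(o["contact_force"],2),np.round(o["q"],4))
    p,d=ctrl.get_image("wrist")
E
```

```text
3.35 [ 0.4879 -0.0639  0.0634] [2.9147 1.1663 0.0042] [-0.28  0.29  0.85] [-2.8160e-01 -1.0060e-01  2.0595e+00 -1.0000e-04  1.1793e+00  5.2790e-01]
3.4 [ 0.488  -0.0639  0.0634] [2.9145 1.1666 0.0043] [-0.19  0.36 -0.73] [-2.8140e-01 -1.0070e-01  2.0595e+00 -1.0000e-04  1.1792e+00  5.2790e-01]
3.45 [ 0.4878 -0.0637  0.0632] [2.9146 1.1668 0.004 ] [-0.63 -0.04  0.43] [-2.8120e-01 -1.0050e-01  2.0597e+00 -1.0000e-04  1.1791e+00  5.2800e-01]
3.5 [ 0.4877 -0.0636  0.063 ] [2.9148 1.1672 0.0036] [0.58 0.29 0.13] [-0.2811 -0.1003  2.06   -0.      1.179   0.5279]
3.55 [ 0.4874 -0.0635  0.0626] [2.9152e+00 1.1674e+00 2.6000e-03] [ 0.02 -0.12 -0.31] [-0.281  -0.1     2.0605 -0.      1.179   0.528 ]
```

>>> jog_arm:
  steps:
    - {"delta_rot": [0, 0, 0], "linear": [0, 0, 0.007], "grip": 0}
    - {"delta_rot": [0, 0, 0], "linear": [0, 0, 0.007], "grip": 0}
    - {"delta_rot": [0, 0, 0], "linear": [0, 0, 0.007], "grip": 0}
    - {"delta_rot": [0, 0, 0], "linear": [0, 0, 0.007], "grip": 0}
    - {"delta_rot": [0, 0, 0], "linear": [0, 0, 0.005], "grip": 0}
    - {"delta_rot": [0, 0, 0], "linear": [0, 0, 0], "grip": 0}
    - {"delta_rot": [0, 0, 0], "linear": [0, 0, 0], "grip": 0}
    - {"delta_rot": [0, 0, 0], "linear": [0, 0, 0], "grip": 0}
    - {"delta_rot": [0, 0, 0], "linear": [0, 0, 0], "grip": 0}

```text
t: 4.5
tool_pos: [0.4868, -0.0633, 0.0287]
tool_rot: [2.916, 1.168, 0.001]
contact_force: [0.7, 0.3, 0.2]
opening: -0.0002
grip_force: 0.0
```

>>> jog_arm:
  steps:
    - {"delta_rot": [0, 0, 0], "linear": [0, 0, 0], "grip": 0}
    - {"delta_rot": [0, 0, 0], "linear": [0, 0, 0], "grip": 0}
    - {"delta_rot": [0, 0, 0], "linear": [0, 0, 0], "grip": 0}
    - {"delta_rot": [0, 0, 0], "linear": [0, 0, 0], "grip": 0}
    - {"delta_rot": [0, 0, 0], "linear": [0, 0, 0], "grip": 0}

```text
t: 5.0
tool_pos: [0.4865, -0.0632, 0.0283]
tool_rot: [-2.916, -1.168, -0.0]
contact_force: [-0.9, -0.2, -0.2]
opening: 0.0001
grip_force: 0.0
```

>>> jog_arm:
  steps:
    - {"delta_rot": [0, 0, 0], "linear": [0, 0, 0.004], "grip": 0}
    - {"delta_rot": [0, 0, 0], "linear": [0, 0, 0.004], "grip": 0}
    - {"delta_rot": [0, 0, 0], "linear": [0.004, 0, 0.002], "grip": 0}
    - {"delta_rot": [0, 0, 0], "linear": [0.005, 0, 0], "grip": 0}
    - {"delta_rot": [0, 0, 0], "linear": [0.005, 0, 0], "grip": 0}
    - {"delta_rot": [0, 0, 0], "linear": [0, 0, 0], "grip": 0}
    - {"delta_rot": [0, 0, 0], "linear": [0, 0, 0], "grip": 0}
    - {"delta_rot": [0, 0, 0], "linear": [0, 0, 0], "grip": 0}
    - {"delta_rot": [0, 0, 0], "linear": [0, 0, 0], "grip": 0}
    - {"delta_rot": [0, 0, 0], "linear": [0, 0, 0], "grip": 0}

```text
t: 6.0
tool_pos: [0.4966, -0.0536, 0.0183]
tool_rot: [2.917, 1.167, 0.0]
contact_force: [1.1, 0.5, 0.4]
opening: 0.0002
grip_force: 0.0
```

```bash
python3 - <<'E'
from h import *
o=ctrl.get_obs();p,d=ctrl.get_image("wrist");cv2.imwrite("pics/w2.png",p[:,:,::-1])
print(o["t"],o["tool_pos"],o["tool_rot"],o["contact_force"])
E
```

```text
6.0 [ 0.49655056 -0.05364495  0.0183464 ] [2.91651146e+00 1.16749549e+00 8.42768309e-05] [1.07611436 0.47479507 0.38291121]
```

View pics/w2.png

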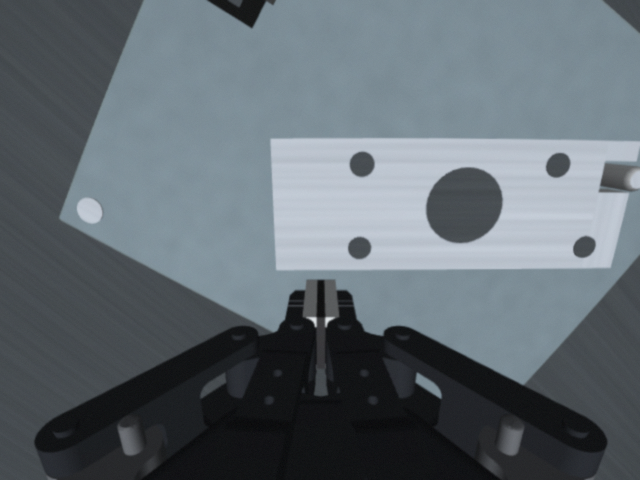

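The fingers' flat face is parallel to the plate edge at about own x 122, with a gap of a few mm (plate edge at row 269, finger top at row 280). The peg is in the notch at (628,178).

>>> jog_arm:
  steps:
    - {"delta_rot": [0, 0, 0], "linear": [0.001, 0, 0], "grip": 0}
    - {"delta_rot": [0, 0, 0], "linear": [0.001, 0, 0], "grip": 0}
    - {"delta_rot": [0, 0, 0], "linear": [0.001, 0, 0], "grip": 0}
    - {"delta_rot": [0, 0, 0], "linear": [0.001, 0, 0], "grip": 0}
    - {"delta_rot": [0, 0, 0], "linear": [0.001, 0, 0], "grip": 0}
    - {"delta_rot": [0, 0, 0], "linear": [0, 0, 0], "grip": 0}
    - {"delta_rot": [0, 0, 0], "linear": [0, 0, 0], "grip": 0}

```text
t: 6.75
tool_pos: [0.5002, -0.05, 0.0183]
tool_rot: [-2.916, -1.168, 0.0]
contact_force: [0.8, 0.6, 0.3]
opening: -0.0
grip_force: 0.0
```

>>> jog_arm:
  steps:
    - {"delta_rot": [0, 0, 1], "linear": [0.0021, -0.0008, 0], "grip": 0}
    - {"delta_rot": [0, 0, 1], "linear": [0.0021, -0.0008, 0], "grip": 0}
    - {"delta_rot": [0, 0, 1], "linear": [0.0021, -0.0008, 0], "grip": 0}
    - {"delta_rot": [0, 0, 1], "linear": [0.0021, -0.0008, 0], "grip": 0}

```text
t: 7.15
tool_pos: [0.5043, -0.0419, 0.0183]
tool_rot: [-2.956, -1.063, 0.0]
contact_force: [-0.6, -0.9, 0.0]
opening: 0.0
grip_force: 0.3
```

>>> jog_arm:
  steps:
    - {"delta_rot": [0, 0, 1], "linear": [0.0021, -0.0008, 0], "grip": 0}
    - {"delta_rot": [0, 0, 1], "linear": [0.0021, -0.0008, 0], "grip": 0}
    - {"delta_rot": [0, 0, 1], "linear": [0.0021, -0.0008, 0], "grip": 0}
    - {"delta_rot": [0, 0, 1], "linear": [0.0021, -0.0008, 0], "grip": 0}
    - {"delta_rot": [0, 0, 1], "linear": [0.0021, -0.0008, 0], "grip": 0}
    - {"delta_rot": [0, 0, 1], "linear": [0.0021, -0.0008, 0], "grip": 0}
    - {"delta_rot": [0, 0, 1], "linear": [0.0021, -0.0008, 0], "grip": 0}
    - {"delta_rot": [0, 0, 1], "linear": [0.0021, -0.0008, 0], "grip": 0}
    - {"delta_rot": [0, 0, 0], "linear": [0, 0, 0], "grip": 0}
    - {"delta_rot": [0, 0, 0], "linear": [0, 0, 0], "grip": 0}

```text
t: 8.15
tool_pos: [0.5145, -0.027, 0.0185]
tool_rot: [3.022, 0.857, 0.001]
contact_force: [-0.0, -0.6, 0.7]
opening: -0.0002
grip_force: 0.0
```

```bash
cat > look.py <<'E'
import sys
from h import *
o=ctrl.get_obs();p,d=ctrl.get_image("wrist");cv2.imwrite(f"pics/{sys.argv[1]}.png",p[:,:,::-1]);c=cam("wrist",o)
yaw=np.degrees(2*np.arctan2(o["tool_rot"][1],o["tool_rot"][0]))%360;C=np.array([.6237,-.1012])
e=o["tool_pos"][:2]-C;a=np.radians(yaw+90);u=np.array([np.cos(a),np.sin(a)]);v=np.array([-u[1],u[0]])
print(o["t"],o["tool_pos"].round(4),"yaw",yaw,"local x,y mm if aligned",1e3*e@u,1e3*e@v,o["contact_force"].round(2))
m=(p.min(2)>195).astype(np.uint8);m[285:]=0;m=cv2.morphologyEx(m,cv2.MORPH_CLOSE,np.ones((3,3)))
cn=max(cv2.findContours(m,0,1)[0],key=cv2.contourArea);w=plane(c,cn[:,0],.027)[:,:2]
# plate +y long edge and far edge: lowest mask pixel per column
b=cv2.boundingRect(cn);xs=np.arange(b[0]+25,min(b[0]+b[2],635)-60,4);l=np.zeros_like(m);cv2.drawContours(l,[cn],-1,1,-1)
def fit(rows):
    W=plane(c,np.c_[xs,rows],.027)[:,:2];f=cv2.fitLine((W*1e3).astype(np.float32),cv2.DIST_HUBER,0,.01,.01).ravel();g=np.degrees(np.arctan2(f[1],f[0]))%180
    n=np.array([-np.sin(np.radians(g)),np.cos(np.radians(g))]);return g,n@(C*1e3-f[2:])
print("edge +y: angle, peg offset",fit(np.array([np.nonzero(l[:,x])[0].max() for x in xs])),"edge -y:",fit(np.array([np.nonzero(l[:,x])[0].min() for x in xs])),b)
E
python3 look.py w3
```

```text
8.15 [ 0.5145 -0.027   0.0185] yaw 31.647826024151332 local x,y mm if aligned 120.47404223218103 54.07298784306453 [-0.02 -0.6   0.68]Traceback (most recent call last):
  File "look.py", line 14, in <module>
    print("edge +y: angle, peg offset",fit(np.array([np.nonzero(l[:,x])[0].max() for x in xs])),"edge -y:",fit(np.array([np.nonzero(l[:,x])[0].min() for x in xs])),b)
                                       ~~~^^^^^^^^^^^^^^^^^^^^^^^^^^^^^^^^^^^^^^^^^^^^^^^^^^^^^
  File "look.py", line 12, in fit
    W=plane(c,np.c_[xs,rows],.027)[:,:2];f=cv2.fitLine((W*1e3).astype(np.float32),cv2.DIST_HUBER,0,.01,.01).ravel();g=np.degrees(np.arctan2(f[1],f[0]))%180
      ~~~~~^^^^^^^^^^^^^^^^^^^^^^^
  File "h.py", line 15, in plane
    o,d=ray(c,px);return o+d*((z-o[2])/d[:,2])[:,None]
        ~~~^^^^^^
  File "h.py", line 12, in ray
    K,D,R,t=c;u=cv2.undistortPoints(np.array(px,float).reshape(-1,1,2),K,D)[:,0]
                ~~~~~~~~~~~~~~~~~~~^^^^^^^^^^^^^^^^^^^^^^^^^^^^^^^^^^^^^^^^
cv2.error: OpenCV(4.12.0) /io/opencv/modules/calib3d/src/undistort.dispatch.cpp:347: error: (-215:Assertion failed) CV_IS_MAT(_src) && CV_IS_MAT(_dst) && (_src->rows == 1 || _src->cols == 1) && (_dst->rows == 1 || _dst->cols == 1) && _src->cols + _src->rows - 1 == _dst->rows + _dst->cols - 1 && (CV_MAT_TYPE(_src->type) == CV_32FC2 || CV_MAT_TYPE(_src->type) == CV_64FC2) && (CV_MAT_TYPE(_dst->type) == CV_32FC2 || CV_MAT_TYPE(_dst->type) == CV_64FC2) in function 'cvUndistortPointsInternal'
```

View pics/w3.png

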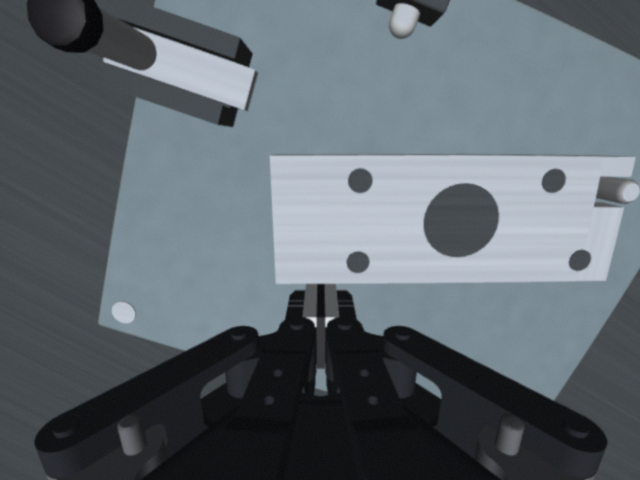

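The plate is flush on the finger face (edge at row 283) and has turned 12°. The peg is in the notch at (622,190), the screw nose tip is near (403,38), and the keeper is at the upper left.

```bash
sed -i 's/m=(p.min(2)>195).astype(np.uint8);m\[285:\]=0/m=(p[:,:,0]>172).astype(np.uint8);m[290:]=0/' look.py; python3 - <<'E'
from h import *
o=ctrl.get_obs();c=cam("wrist",o);p=cv2.imread("pics/w3.png")[:,:,::-1]
print(p[220,350],p[120,300],p[200,200])
J=np.array([.5629,-.0385]);a=1.793;R=np.array([[np.cos(a),np.sin(a)],[-np.sin(a),np.cos(a)]])
for q,z in(((402,37),.0215),((622,190),.038),((63,15),.075)):
    w=plane(c,[q],z)[0];print(w,"jig",1e3*R@(w[:2]-J))
E
python3 look.py w4
```

```text
[190 199 209] [125 140 150] [125 140 150]
[0.62444392 0.00475293 0.0215    ] jig [ 28.62649506 -69.56287408]
[ 0.62235399 -0.09757658  0.038     ] jig [-70.72658565 -44.97298567]
[0.56858784 0.07861364 0.075     ] jig [112.98082349 -31.35746551]
8.2 [ 0.5144 -0.0271  0.0185] yaw 31.64343331406268 local x,y mm if aligned 120.43685298482436 54.114620001711685 [-0.84 -0.66  0.27]
edge +y: angle, peg offset (np.float32(122.00963), np.float64(-41.497034483536154)) edge -y: (np.float32(121.93259), np.float64(12.494578910502364)) (270, 155, 364, 128)
```

>>> jog_arm:
  steps:
    - {"delta_rot": [0, 0, 1], "linear": [0.0021, -0.0008, 0], "grip": 0}
    - {"delta_rot": [0, 0, 1], "linear": [0.0021, -0.0008, 0], "grip": 0}
    - {"delta_rot": [0, 0, 1], "linear": [0.0021, -0.0008, 0], "grip": 0}
    - {"delta_rot": [0, 0, 1], "linear": [0.0021, -0.0008, 0], "grip": 0}
    - {"delta_rot": [0, 0, 1], "linear": [0.0021, -0.0008, 0], "grip": 0}
    - {"delta_rot": [0, 0, 1], "linear": [0.0021, -0.0008, 0], "grip": 0}
    - {"delta_rot": [0, 0, 1], "linear": [0.0021, -0.0008, 0], "grip": 0}
    - {"delta_rot": [0, 0, 1], "linear": [0.0021, -0.0008, 0], "grip": 0}
    - {"delta_rot": [0, 0, 1], "linear": [0.0021, -0.0008, 0], "grip": 0}
    - {"delta_rot": [0, 0, 1], "linear": [0.0021, -0.0008, 0], "grip": 0}

```text
t: 9.25
tool_pos: [0.5292, -0.0102, 0.0182]
tool_rot: [-3.086, -0.588, 0.0]
contact_force: [-1.0, -0.5, 0.6]
opening: -0.0
grip_force: 0.4
```

>>> jog_arm:
  steps:
    - {"delta_rot": [0, 0, 1], "linear": [0.0021, -0.0008, 0], "grip": 0}
    - {"delta_rot": [0, 0, 1], "linear": [0.0021, -0.0008, 0], "grip": 0}
    - {"delta_rot": [0, 0, 1], "linear": [0.0021, -0.0008, 0], "grip": 0}
    - {"delta_rot": [0, 0, 1], "linear": [0.0021, -0.0008, 0], "grip": 0}
    - {"delta_rot": [0, 0, 1], "linear": [0.0021, -0.0008, 0], "grip": 0}
    - {"delta_rot": [0, 0, 1], "linear": [0.0021, -0.0008, 0], "grip": 0}
    - {"delta_rot": [0, 0, 1], "linear": [0.0021, -0.0008, 0], "grip": 0}
    - {"delta_rot": [0, 0, 1], "linear": [0.0021, -0.0008, 0], "grip": 0}
    - {"delta_rot": [0, 0, 0], "linear": [0, 0, 0], "grip": 0}
    - {"delta_rot": [0, 0, 0], "linear": [0, 0, 0], "grip": 0}

```text
t: 10.25
tool_pos: [0.5435, 0.0009, 0.0185]
tool_rot: [3.119, 0.373, 0.001]
contact_force: [0.2, 0.4, -0.3]
opening: -0.0002
grip_force: 0.0
```

```bash
python3 look.py w5
```

```text
10.25 [0.5435 0.0009 0.0185] yaw 13.646874978465117 local x,y mm if aligned 118.13534708413606 53.88916492241551 [ 0.18  0.36 -0.33]
edge +y: angle, peg offset (np.float32(103.85628), np.float64(-41.76191111691702)) edge -y: (np.float32(103.918045), np.float64(12.534625536990104)) (265, 156, 365, 127)
```

View pics/w5.png

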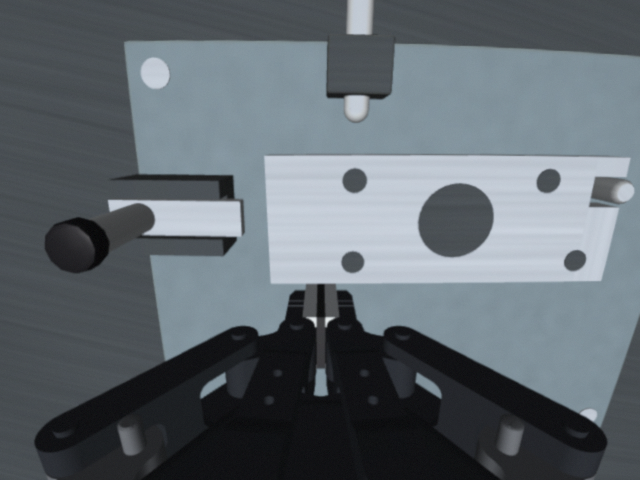

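The plate is now at 103.9°, nearly aligned with the jig, still flush on the fingers and on the peg (622,190). The nose tip (357,122) is still clear of the plate edge (row 156).

>>> jog_arm:
  steps:
    - {"delta_rot": [0, 0, 0.5], "linear": [0.001, -0.0004, 0], "grip": 0}
    - {"delta_rot": [0, 0, 0.5], "linear": [0.001, -0.0004, 0], "grip": 0}
    - {"delta_rot": [0, 0, 0.5], "linear": [0.001, -0.0004, 0], "grip": 0}
    - {"delta_rot": [0, 0, 0.5], "linear": [0.001, -0.0004, 0], "grip": 0}
    - {"delta_rot": [0, 0, 0.5], "linear": [0.001, -0.0004, 0], "grip": 0}
    - {"delta_rot": [0, 0, 0.5], "linear": [0.001, -0.0004, 0], "grip": 0}
    - {"delta_rot": [0, 0, 0.5], "linear": [0.001, -0.0004, 0], "grip": 0}
    - {"delta_rot": [0, 0, 0.5], "linear": [0.001, -0.0004, 0], "grip": 0}
    - {"delta_rot": [0, 0, 0], "linear": [0, 0, 0], "grip": 0}

```text
t: 11.2
tool_pos: [0.5503, 0.0059, 0.0182]
tool_rot: [-3.13, -0.264, -0.0]
contact_force: [-0.7, 0.6, -0.2]
opening: 0.0001
grip_force: 0.3
```

```bash
python3 look.py w6;python3 - <<'E'
from h import *
o=ctrl.get_obs();c=cam("wrist",o);p=cv2.imread("pics/w6.png");cv2.imwrite("pics/w6c.png",cv2.resize(p[60:220,240:640],(800,320)))
E
```

```text
11.2 [0.5503 0.0059 0.0182] yaw 9.630235373487494 local x,y mm if aligned 117.84933178915549 54.43467326452479 [-0.68  0.64 -0.17]
edge +y: angle, peg offset (np.float32(100.13752), np.float64(-41.81360807182659)) edge -y: (np.float32(100.132034), np.float64(12.384569441373925)) (264, 155, 366, 129)
```

View pics/w6c.png

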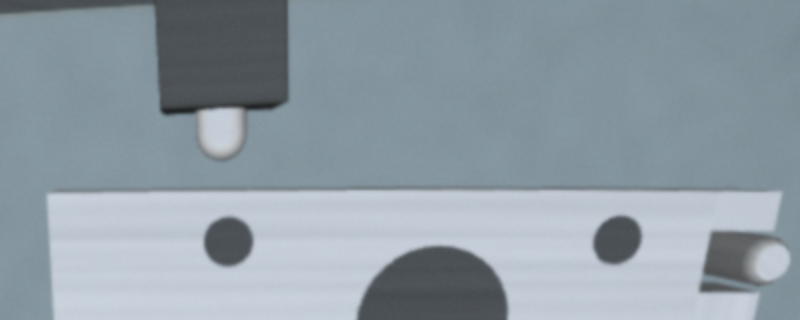

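The gap between nose tip (crop 220,160) and plate edge (crop row 190) is about 6 mm; the plate is square on the fingers and the notch is on the peg.

>>> jog_arm:
  steps:
    - {"delta_rot": [0, 0, 0.4], "linear": [0.0008, -0.0003, 0], "grip": 0}
    - {"delta_rot": [0, 0, 0.4], "linear": [0.0008, -0.0003, 0], "grip": 0}
    - {"delta_rot": [0, 0, 0.4], "linear": [0.0008, -0.0003, 0], "grip": 0}
    - {"delta_rot": [0, 0, 0.4], "linear": [0.0008, -0.0003, 0], "grip": 0}
    - {"delta_rot": [0, 0, 0.2], "linear": [0.0004, -0.0001, 0], "grip": 0}
    - {"delta_rot": [0, 0, 0], "linear": [0, 0, 0], "grip": 0}

```text
t: 11.85
tool_pos: [0.5537, 0.0076, 0.0183]
tool_rot: [3.134, 0.215, 0.0]
contact_force: [-0.9, -0.0, -0.2]
opening: 0.0001
grip_force: 0.3
```

>>> jog_arm:
  steps:
    - {"delta_rot": [0, 0, 0.1], "linear": [0.0002, -0.0001, 0], "grip": 0}
    - {"delta_rot": [0, 0, 0.1], "linear": [0.0002, -0.0001, 0], "grip": 0}
    - {"delta_rot": [0, 0, 0.1], "linear": [0.0002, -0.0001, 0], "grip": 0}
    - {"delta_rot": [0, 0, 0], "linear": [0, 0, 0], "grip": 0}

```text
t: 12.25
tool_pos: [0.5542, 0.0079, 0.0183]
tool_rot: [3.135, 0.207, 0.0]
contact_force: [-0.1, 0.2, 0.0]
opening: 0.0004
grip_force: 0.2
```

```bash
python3 look.py w7
```

```text
12.25 [0.5542 0.0079 0.0183] yaw 7.539496696310431 local x,y mm if aligned 117.30090901865557 54.57369566046733 [-0.1   0.22  0.04]
edge +y: angle, peg offset (np.float32(98.20548), np.float64(-41.77997731459695)) edge -y: (np.float32(98.230934), np.float64(12.675073816614258)) (262, 155, 367, 129)
```

>>> jog_arm:
  steps:
    - {"delta_rot": [0, 0, 0.1], "linear": [0.0002, -0.0001, 0], "grip": 0}
    - {"delta_rot": [0, 0, 0.1], "linear": [0.0002, -0.0001, 0], "grip": 0}
    - {"delta_rot": [0, 0, 0.1], "linear": [0.0002, -0.0001, 0], "grip": 0}
    - {"delta_rot": [0, 0, 0], "linear": [0, 0, 0], "grip": 0}

```text
t: 12.7
tool_pos: [0.5548, 0.0083, 0.0183]
tool_rot: [3.135, 0.198, 0.0]
contact_force: [-0.9, 0.1, -0.4]
opening: 0.0003
grip_force: 0.2
```

>>> jog_arm:
  steps:
    - {"delta_rot": [0, 0, 0.1], "linear": [0.0002, -0.0001, 0], "grip": 0}
    - {"delta_rot": [0, 0, 0.1], "linear": [0.0002, -0.0001, 0], "grip": 0}
    - {"delta_rot": [0, 0, 0], "linear": [0, 0, 0], "grip": 0}

```text
t: 13.0
tool_pos: [0.5551, 0.0086, 0.0184]
tool_rot: [3.136, 0.193, 0.0]
contact_force: [0.2, -1.0, 0.7]
opening: 0.0002
grip_force: 0.2
```

>>> jog_arm:
  steps:
    - {"delta_rot": [0, 0, 0.1], "linear": [0.0002, -0.0001, 0], "grip": 0}
    - {"delta_rot": [0, 0, 0.1], "linear": [0.0002, -0.0001, 0], "grip": 0}
    - {"delta_rot": [0, 0, 0], "linear": [0, 0, 0], "grip": 0}

```text
t: 13.3
tool_pos: [0.5554, 0.0088, 0.0183]
tool_rot: [3.136, 0.187, 0.0]
contact_force: [0.6, 0.1, 0.2]
opening: -0.0001
grip_force: 0.2
```

>>> jog_arm:
  steps:
    - {"delta_rot": [0, 0, 0.1], "linear": [0.0002, -0.0001, 0], "grip": 0}
    - {"delta_rot": [0, 0, 0.1], "linear": [0.0002, -0.0001, 0], "grip": 0}
    - {"delta_rot": [0, 0, 0], "linear": [0, 0, 0], "grip": 0}

```text
t: 13.6
tool_pos: [0.5559, 0.0091, 0.0183]
tool_rot: [-3.136, -0.182, -0.0]
contact_force: [-0.2, -0.2, -0.1]
opening: 0.0001
grip_force: 0.2
```

```bash
python3 look.py w8;python3 - <<'E'
import cv2,numpy as np
p=cv2.imread("pics/w8.png");q=p[90:160,300:410,2]
cx=None
m=(q>172);r=q[10]; 
for x in range(40,72,4):print(300+x,[90+i for i in range(1,70) if (q[i,x]>172)!=(q[i-1,x]>172)])
E
```

```text
13.6 [0.5559 0.0091 0.0183] yaw 6.642829764670466 local x,y mm if aligned 117.4142680746 54.63264309493749 [-0.16 -0.22 -0.13]
edge +y: angle, peg offset (np.float32(97.335785), np.float64(-41.766692336328035)) edge -y: (np.float32(97.35147), np.float64(12.632217135733473)) (262, 155, 367, 129)
340 [130, 149, 156]
344 [129, 151, 156]
348 [129, 150, 156]
352 [129, 148, 156]
356 [156]
360 [156]
364 [156]
368 [156]
```

>>> jog_arm:
  steps:
    - {"delta_rot": [0, 0, 0.1], "linear": [0.0002, -0.0001, 0], "grip": 0}
    - {"delta_rot": [0, 0, 0.1], "linear": [0.0002, -0.0001, 0], "grip": 0}
    - {"delta_rot": [0, 0, 0], "linear": [0, 0, 0], "grip": 0}

```text
t: 13.95
tool_pos: [0.5562, 0.0093, 0.0183]
tool_rot: [3.137, 0.176, 0.0]
contact_force: [-0.4, -0.5, 0.3]
opening: -0.0002
grip_force: 0.2
```

>>> jog_arm:
  steps:
    - {"delta_rot": [0, 0, 0.1], "linear": [0.0002, -0.0001, 0], "grip": 0}
    - {"delta_rot": [0, 0, 0.1], "linear": [0.0002, -0.0001, 0], "grip": 0}
    - {"delta_rot": [0, 0, 0], "linear": [0, 0, 0], "grip": 0}

```text
t: 14.25
tool_pos: [0.5564, 0.0095, 0.0183]
tool_rot: [3.137, 0.171, -0.001]
contact_force: [-1.8, -1.8, 1.3]
opening: 0.0002
grip_force: 0.7
```

>>> jog_arm:
  steps:
    - {"delta_rot": [0, 0, 0.1], "linear": [0.0002, -0.0001, 0], "grip": 0}
    - {"delta_rot": [0, 0, 0], "linear": [0, 0, 0], "grip": 0}
    - {"delta_rot": [0, 0, 0], "linear": [0, 0, 0], "grip": 0}

```text
t: 14.55
tool_pos: [0.5565, 0.0096, 0.0183]
tool_rot: [3.137, 0.168, -0.001]
contact_force: [-2.0, -0.3, 1.4]
opening: 0.0002
grip_force: 1.2
```

>>> jog_arm:
  steps:
    - {"delta_rot": [0, 0, 0], "linear": [0.0002, 0, 0], "grip": 0}
    - {"delta_rot": [0, 0, 0], "linear": [0, 0, 0], "grip": 0}
    - {"delta_rot": [0, 0, 0], "linear": [0, 0, 0], "grip": 0}

```text
t: 14.85
tool_pos: [0.5566, 0.0097, 0.0182]
tool_rot: [3.137, 0.168, -0.001]
contact_force: [-3.3, -1.6, 2.7]
opening: 0.0
grip_force: 2.0
```

>>> jog_arm:
  steps:
    - {"delta_rot": [0, 0, 0], "linear": [0.0002, 0, 0], "grip": 0}
    - {"delta_rot": [0, 0, 0], "linear": [0, 0, 0], "grip": 0}
    - {"delta_rot": [0, 0, 0], "linear": [0, 0, 0], "grip": 0}

```text
t: 15.15
tool_pos: [0.5567, 0.0097, 0.0182]
tool_rot: [3.137, 0.168, -0.002]
contact_force: [-5.3, -1.2, 3.1]
opening: -0.0005
grip_force: 2.5
```

>>> jog_arm:
  steps:
    - {"delta_rot": [0, 0, 0], "linear": [0.0002, 0, 0], "grip": 0}
    - {"delta_rot": [0, 0, 0], "linear": [0, 0, 0], "grip": 0}
    - {"delta_rot": [0, 0, 0], "linear": [0, 0, 0], "grip": 0}

```text
t: 15.45
tool_pos: [0.5567, 0.0097, 0.0182]
tool_rot: [3.137, 0.169, -0.003]
contact_force: [-5.7, -1.6, 3.9]
opening: -0.0002
grip_force: 2.8
```

>>> jog_arm:
  steps:
    - {"delta_rot": [0, 0, 0], "linear": [0.0002, 0, 0], "grip": 0}
    - {"delta_rot": [0, 0, 0], "linear": [0, 0, 0], "grip": 0}
    - {"delta_rot": [0, 0, 0], "linear": [0, 0, 0], "grip": 0}

```text
t: 15.75
tool_pos: [0.5568, 0.0097, 0.0182]
tool_rot: [3.137, 0.169, -0.003]
contact_force: [-6.7, -2.1, 4.3]
opening: -0.0001
grip_force: 3.2
```

```bash
python3 look.py w9
```

```text
15.75 [0.5568 0.0097 0.0182] yaw 6.150754616547484 local x,y mm if aligned 117.46029385736715 54.66322420612956 [-6.74 -2.06  4.34]
edge +y: angle, peg offset (np.float32(96.89298), np.float64(-41.8924078554066)) edge -y: (np.float32(96.99651), np.float64(12.717125104170805)) (262, 155, 368, 130)
```

>>> jog_arm:
  steps:
    - {"delta_rot": [0, 0, 0], "linear": [0.0002, 0, 0], "grip": 0}
    - {"delta_rot": [0, 0, 0], "linear": [0, 0, 0], "grip": 0}
    - {"delta_rot": [0, 0, 0], "linear": [0, 0, 0], "grip": 0}
    - {"delta_rot": [0, 0, 0], "linear": [0, 0, 0], "grip": 0}

```text
t: 16.2
tool_pos: [0.5568, 0.0098, 0.0182]
tool_rot: [3.137, 0.169, -0.004]
contact_force: [-6.8, -1.6, 4.9]
opening: 0.0002
grip_force: 3.5
```

>>> jog_arm:
  steps:
    - {"delta_rot": [0, 0, 0], "linear": [0.0001, 0, 0], "grip": 0}
    - {"delta_rot": [0, 0, 0], "linear": [0, 0, 0], "grip": 0}
    - {"delta_rot": [0, 0, 0], "linear": [0, 0, 0], "grip": 0}
    - {"delta_rot": [0, 0, 0], "linear": [0, 0, 0], "grip": 0}
    - {"delta_rot": [0, 0, 0], "linear": [0, 0, 0], "grip": 0}

```text
t: 16.7
tool_pos: [0.5568, 0.0098, 0.0182]
tool_rot: [-3.137, -0.169, 0.005]
contact_force: [-6.5, -2.3, 5.6]
opening: 0.0004
grip_force: 3.7
```

>>> jog_arm:
  steps:
    - {"delta_rot": [0, 0, 0], "linear": [-0.0005, 0, 0], "grip": 0}
    - {"delta_rot": [0, 0, 0], "linear": [-0.0015, 0, 0], "grip": 0}
    - {"delta_rot": [0, 0, 0], "linear": [-0.004, 0, 0], "grip": 0}
    - {"delta_rot": [0, 0, 0], "linear": [-0.006, 0, 0], "grip": 0}
    - {"delta_rot": [0, 0, 0], "linear": [-0.006, 0, -0.005], "grip": 0}
    - {"delta_rot": [0, 0, 0], "linear": [0, 0, -0.02], "grip": 0}
    - {"delta_rot": [0, 0, -3.3], "linear": [0, 0, -0.025], "grip": 0}
    - {"delta_rot": [0, 0, -3.3], "linear": [0, 0, -0.025], "grip": 0}
    - {"delta_rot": [0, 0, 0], "linear": [0, 0, -0.025], "grip": 0.035}
    - {"delta_rot": [0, 0, 0], "linear": [0, 0, 0], "grip": 0.035}

```text
t: 17.7
tool_pos: [0.5427, 0.0076, 0.1232]
tool_rot: [3.12, 0.348, 0.014]
contact_force: [0.4, 0.5, 0.8]
opening: 0.0283
grip_force: 0.0
```

>>> jog_arm:
  steps:
    - {"delta_rot": [0, 0, 0], "linear": [0, 0, 0], "grip": 0.035}
    - {"delta_rot": [0, 0, 0], "linear": [0, 0, 0], "grip": 0.035}
    - {"delta_rot": [0, 0, 0], "linear": [0, 0, 0], "grip": 0.035}
    - {"delta_rot": [0, 0, 0], "linear": [0, 0, 0], "grip": 0.035}
    - {"delta_rot": [0, 0, 0], "linear": [0, 0, 0], "grip": 0.035}

```text
t: 18.2
tool_pos: [0.5395, 0.0079, 0.1175]
tool_rot: [-3.122, -0.349, 0.002]
contact_force: [0.1, 0.1, -0.6]
opening: 0.0351
grip_force: 0.0
```

```bash
python3 look.py w10
```

```text
18.2 [0.5395 0.0079 0.1175] yaw 12.74479494176785 local x,y mm if aligned 125.02578117515566 58.05806908612518 [ 0.11  0.13 -0.57]
edge +y: angle, peg offset (np.float32(97.01307), np.float64(-42.0232410222412)) edge -y: (np.float32(97.166374), np.float64(13.170544380766614)) (294, 111, 223, 111)
```

View pics/w10.png

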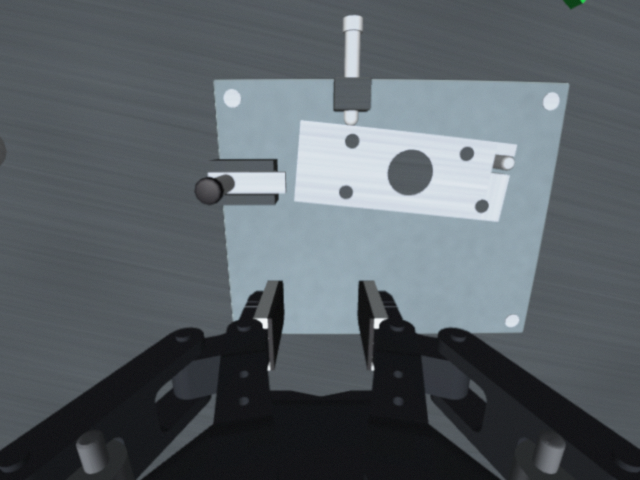

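The plate rests against the screw nose (350,120) at 97°, with the notch on the peg (507,163). The knob cap is at (209,190).

```bash
python3 - <<'E'
from h import *
o=ctrl.get_obs();c=cam("wrist",o);w=plane(c,[(209,190)],.075)[0];a=np.radians(12.74)
print("w1-w10 tri",tri(cam("wrist",np.load("w1.npz",allow_pickle=True)["obs"].item()),(151,169),c,(209,190)))
e=w-o["tool_pos"];print(w,o["tool_pos"],"tool x,y",e[0]*np.cos(a)+e[1]*np.sin(a),e[0]*np.sin(a)-e[1]*np.cos(a))
E
```

```text
w1-w10 tri (array([0.56965825, 0.07892688, 0.07702378]), np.float64(0.0006611078637500708))
[0.56949092 0.07971993 0.075     ] [0.53961175 0.00791302 0.11768506] tool x,y 0.04497894340365272 -0.06344991376914012
```

>>> jog_arm:
  steps:
    - {"delta_rot": [0, 0, 0], "linear": [0.009, -0.0127, 0], "grip": 0.035}
    - {"delta_rot": [0, 0, 0], "linear": [0.009, -0.0127, 0], "grip": 0.035}
    - {"delta_rot": [0, 0, 0], "linear": [0.009, -0.0127, 0], "grip": 0.035}
    - {"delta_rot": [0, 0, 0], "linear": [0.009, -0.0127, 0], "grip": 0.035}
    - {"delta_rot": [0, 0, 0], "linear": [0.009, -0.0127, 0], "grip": 0.035}
    - {"delta_rot": [0, 0, 0], "linear": [0, 0, 0], "grip": 0.035}
    - {"delta_rot": [0, 0, 0], "linear": [0, 0, 0], "grip": 0.035}
    - {"delta_rot": [0, 0, 0], "linear": [0, 0, 0], "grip": 0.035}
    - {"delta_rot": [0, 0, 0], "linear": [0, 0, 0], "grip": 0.035}
    - {"delta_rot": [0, 0, 0], "linear": [0, 0, 0], "grip": 0.035}

```text
t: 19.25
tool_pos: [0.5697, 0.0793, 0.1183]
tool_rot: [3.122, 0.347, -0.0]
contact_force: [-0.3, 0.8, -0.3]
opening: 0.0351
grip_force: 0.0
```

>>> jog_arm:
  steps:
    - {"delta_rot": [0, 0, 0], "linear": [0, 0, 0.01], "grip": 0.035}
    - {"delta_rot": [0, 0, 0], "linear": [0, 0, 0.01], "grip": 0.035}
    - {"delta_rot": [0, 0, 0], "linear": [0, 0, 0.01], "grip": 0.035}
    - {"delta_rot": [0, 0, 0], "linear": [0, 0, 0.008], "grip": 0.035}
    - {"delta_rot": [0, 0, 0], "linear": [0, 0, 0], "grip": 0.035}
    - {"delta_rot": [0, 0, 0], "linear": [0, 0, 0], "grip": 0.035}

```text
t: 19.85
tool_pos: [0.5696, 0.0798, 0.0799]
tool_rot: [-3.122, -0.349, 0.001]
contact_force: [0.2, -0.6, -1.0]
opening: 0.0352
grip_force: 0.0
```

```bash
python3 look.py w11; python3 look.py w12
```

```text
19.85 [0.5696 0.0798 0.0799] yaw 12.746064407676784 local x,y mm if aligned 188.43968258528656 12.824390114778977 [ 0.25 -0.57 -0.95]
edge +y: angle, peg offset (np.float32(101.01331), np.float64(-35.533386594740335)) edge -y: (np.float32(96.90546), np.float64(12.67981369518442)) (389, 187, 248, 103)
19.9 [0.57   0.0798 0.0804] yaw 12.745571242906385 local x,y mm if aligned 188.33273299870567 12.415328311943332 [-0.6  -0.46  0.89]
edge +y: angle, peg offset (np.float32(101.27324), np.float64(-35.1358447253222)) edge -y: (np.float32(96.85083), np.float64(12.610694133989504)) (389, 188, 246, 102)
```

View pics/w12.png

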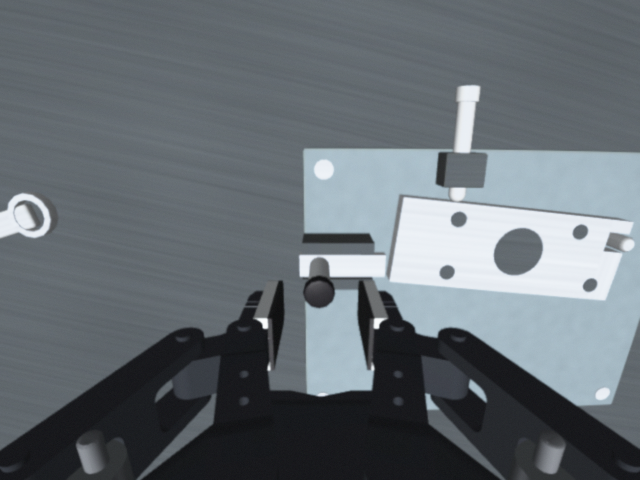

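The knob cap (319,291) is centred between the open fingers, so I can lower.

>>> jog_arm:
  steps:
    - {"delta_rot": [0, 0, 0], "linear": [0, 0, 0.008], "grip": 0.035}
    - {"delta_rot": [0, 0, 0], "linear": [0, 0, 0.008], "grip": 0.035}
    - {"delta_rot": [0, 0, 0], "linear": [0, 0, 0.008], "grip": 0.035}
    - {"delta_rot": [0, 0, 0], "linear": [0, 0, 0.008], "grip": 0.035}
    - {"delta_rot": [0, 0, 0], "linear": [0, 0, 0], "grip": 0.022}
    - {"delta_rot": [0, 0, 0], "linear": [0, 0, 0], "grip": 0.022}
    - {"delta_rot": [0, 0, 0], "linear": [0, 0, 0], "grip": 0.022}
    - {"delta_rot": [0, 0, 0], "linear": [0, 0, 0], "grip": 0.022}
  newtons: 20

```text
t: 20.75
tool_pos: [0.5702, 0.0798, 0.0488]
tool_rot: [3.122, 0.349, 0.001]
contact_force: [0.5, -0.1, 0.6]
opening: 0.0218
grip_force: 0.0
```

>>> jog_arm:
  steps:
    - {"delta_rot": [0, 0, 0], "linear": [0, 0.002, 0], "grip": 0.022}
    - {"delta_rot": [0, 0, 0], "linear": [0, 0.002, 0], "grip": 0.022}
    - {"delta_rot": [0, 0, 0], "linear": [0, 0.002, 0], "grip": 0.022}
    - {"delta_rot": [0, 0, 0], "linear": [0, 0.002, 0], "grip": 0.022}
    - {"delta_rot": [0, 0, 0], "linear": [0, 0.002, 0], "grip": 0.022}

```text
t: 21.25
tool_pos: [0.5723, 0.07, 0.0486]
tool_rot: [-3.122, -0.349, -0.001]
contact_force: [0.4, 2.7, 1.8]
opening: 0.0218
grip_force: 1.1
```

Pushing with about 2.7 N, as expected. Carrying on.

>>> jog_arm:
  steps:
    - {"delta_rot": [0, 0, 0], "linear": [0, 0.002, 0], "grip": 0.022}
    - {"delta_rot": [0, 0, 0], "linear": [0, 0.002, 0], "grip": 0.022}
    - {"delta_rot": [0, 0, 0], "linear": [0, 0.002, 0], "grip": 0.022}
    - {"delta_rot": [0, 0, 0], "linear": [0, 0.002, 0], "grip": 0.022}
    - {"delta_rot": [0, 0, 0], "linear": [0, 0.002, 0], "grip": 0.022}
    - {"delta_rot": [0, 0, 0], "linear": [0, 0.001, 0], "grip": 0.022}
    - {"delta_rot": [0, 0, 0], "linear": [0, 0.001, 0], "grip": 0.022}
    - {"delta_rot": [0, 0, 0], "linear": [0, 0.001, 0], "grip": 0.022}

```text
t: 22.05
tool_pos: [0.5749, 0.0572, 0.0483]
tool_rot: [-3.122, -0.349, -0.0]
contact_force: [0.3, 1.9, 0.9]
opening: 0.0222
grip_force: 1.0
```

>>> jog_arm:
  steps:
    - {"delta_rot": [0, 0, 0], "linear": [0, 0.001, 0], "grip": 0.022}
    - {"delta_rot": [0, 0, 0], "linear": [0, 0.001, 0], "grip": 0.022}

```text
t: 22.25
tool_pos: [0.5754, 0.0553, 0.0483]
tool_rot: [-3.122, -0.349, -0.0]
contact_force: [0.6, 2.6, 0.9]
opening: 0.0218
grip_force: 1.0
```

>>> jog_arm:
  steps:
    - {"delta_rot": [0, 0, 0], "linear": [0, 0.001, 0], "grip": 0.022}
    - {"delta_rot": [0, 0, 0], "linear": [0, 0.001, 0], "grip": 0.022}

```text
t: 22.45
tool_pos: [0.5758, 0.0534, 0.0483]
tool_rot: [3.122, 0.349, 0.0]
contact_force: [-0.2, 2.0, 0.6]
opening: 0.0218
grip_force: 1.0
```

>>> jog_arm:
  steps:
    - {"delta_rot": [0, 0, 0], "linear": [0, 0.001, 0], "grip": 0.022}
    - {"delta_rot": [0, 0, 0], "linear": [0, 0.0005, 0], "grip": 0.022}

```text
t: 22.65
tool_pos: [0.5761, 0.0519, 0.0483]
tool_rot: [3.122, 0.349, 0.0]
contact_force: [0.5, 2.5, 1.8]
opening: 0.0221
grip_force: 1.0
```

>>> jog_arm:
  steps:
    - {"delta_rot": [0, 0, 0], "linear": [0, 0.0005, 0], "grip": 0.022}
    - {"delta_rot": [0, 0, 0], "linear": [0, 0.0005, 0], "grip": 0.022}
    - {"delta_rot": [0, 0, 0], "linear": [0, 0.0005, 0], "grip": 0.022}

```text
t: 22.95
tool_pos: [0.5763, 0.0513, 0.0483]
tool_rot: [-3.12, -0.348, 0.0]
contact_force: [-0.2, 6.8, 1.6]
opening: 0.0223
grip_force: 3.3
```

>>> jog_arm:
  steps:
    - {"delta_rot": [0, 0, 0], "linear": [0, 0.0005, 0], "grip": 0.022}
    - {"delta_rot": [0, 0, 0], "linear": [0, 0.0005, 0], "grip": 0.022}

```text
t: 23.15
tool_pos: [0.5763, 0.0512, 0.0483]
tool_rot: [-3.119, -0.348, 0.001]
contact_force: [-1.2, 9.9, 2.2]
opening: 0.0221
grip_force: 4.8
```

End stop reached; back off, open and lift.

>>> jog_arm:
  steps:
    - {"delta_rot": [0, 0, 0], "linear": [0, 0, 0], "grip": 0.022}
    - {"delta_rot": [0, 0, 0], "linear": [0, 0, 0], "grip": 0.022}
    - {"delta_rot": [0, 0, 0], "linear": [0, -0.002, 0], "grip": 0.03}
    - {"delta_rot": [0, 0, 0], "linear": [0, -0.002, 0], "grip": 0.035}
    - {"delta_rot": [0, 0, 0], "linear": [0, 0, 0], "grip": 0.035}
    - {"delta_rot": [0, 0, 0], "linear": [0, 0, 0], "grip": 0.035}
    - {"delta_rot": [0, 0, 0], "linear": [0, 0, -0.008], "grip": 0.035}
    - {"delta_rot": [0, 0, 0], "linear": [0, 0, -0.015], "grip": 0.035}
    - {"delta_rot": [0, 0, 0], "linear": [0, 0, -0.02], "grip": 0.035}
    - {"delta_rot": [0, 0, 0], "linear": [0, 0, -0.025], "grip": 0.035}

```text
t: 24.15
tool_pos: [0.5755, 0.0533, 0.1176]
tool_rot: [3.122, 0.348, -0.001]
contact_force: [0.6, -0.2, -0.4]
opening: 0.0352
grip_force: 0.0
```

>>> jog_arm:
  steps:
    - {"delta_rot": [0, 0, 0], "linear": [-0.01, 0, -0.02], "grip": 0.035}
    - {"delta_rot": [0, 0, 0], "linear": [-0.01, 0, -0.01], "grip": 0.035}
    - {"delta_rot": [0, 0, 0], "linear": [-0.01, 0, 0], "grip": 0.035}
    - {"delta_rot": [0, 0, 0], "linear": [-0.01, 0, 0], "grip": 0.035}
    - {"delta_rot": [0, 0, 0], "linear": [0, 0, 0], "grip": 0.035}
    - {"delta_rot": [0, 0, 0], "linear": [0, 0, 0], "grip": 0.035}
    - {"delta_rot": [0, 0, 0], "linear": [0, 0, 0], "grip": 0.035}
    - {"delta_rot": [0, 0, 0], "linear": [0, 0, 0], "grip": 0.035}

```text
t: 24.95
tool_pos: [0.5368, 0.0446, 0.1459]
tool_rot: [-3.122, -0.349, 0.001]
contact_force: [-0.9, -0.1, -0.7]
opening: 0.0353
grip_force: 0.0
```

```bash
python3 look.py w13
```

```text
24.95 [0.5368 0.0446 0.1459] yaw 12.745798604899278 local x,y mm if aligned 161.4038743370318 52.55623547593552 [-0.93 -0.14 -0.68]
edge +y: angle, peg offset (np.float32(97.01023), np.float64(-42.17143698252081)) edge -y: (np.float32(96.96301), np.float64(13.246422214858052)) (304, 122, 237, 99)
```

View pics/w13.png

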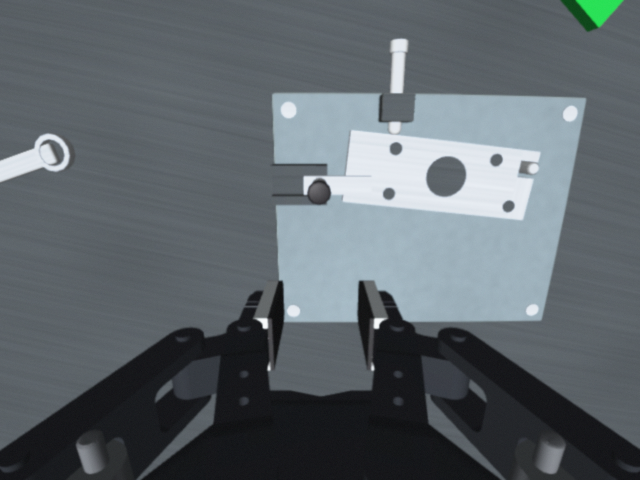

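The tongue (tip near (372,185)) lies over the plate's end. The plate is still at 97° against the screw (395,128) with the notch on the peg (532,168). I'll check the knob's position and hand in if it is home.

```bash
python3 - <<'E'
from h import *
o=ctrl.get_obs();c=cam("wrist",o);w=plane(c,[(319,190)],.075)[0]
J=np.array([.5629,-.0385]);a=1.793;R=np.array([[np.cos(a),np.sin(a)],[-np.sin(a),np.cos(a)]])
k=1e3*R@(w[:2]-J);print(k)
if k[0]<90.5:print(ctrl.finish_job())
E
```

```text
[ 88.30148552 -33.69634678]
the job is handed in; nothing more can be done
None
```

The job is handed in, with no verdict shown. The plate was pressed on the stop screw with about 7–8 N and still rests there at 97° (about 0.1 rad off the jig's x), its notch on the peg. The keeper was pushed to its end stop (about 30 mm), and the bystanders were not touched.

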